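# Set out a sausage tasting in order of length

### The job

Move the four cured sausages from the dark drying rack to the pale marble tasting rack, one in the middle of each cradle, lying along its two dowels. They must be in order of length: the longest in the cradle next to the brass bell, then shorter and shorter, with the shortest at the far end. Let go of all of them, and do not knock over the drinking glass that stands loose beyond the racks.

Things in the scene. Friction and masses are not known exactly. Their poses are not given: they have to be found in the camera images.
- sausage_longest_mid (a point): the longest of the four hard cured sausages lying side by side, 80 mm apart, in the dark drying rack: a round, rigid, red-brown sausage 180 mm long over its casing and 38 mm thick, with rounded ends and a small string knot (7 mm) at each end. The point is its centre; its x axis runs along the sausage. Mass 198 g or up to 30 % off that
- sausage_second_mid (a point): the second longest of the four hard cured sausages lying side by side, 80 mm apart, in the dark drying rack: a round, rigid, red-brown sausage 150 mm long over its casing and 38 mm thick, with rounded ends and a small string knot (7 mm) at each end. The point is its centre; its x axis runs along the sausage. Mass 165 g or up to 30 % off that
- sausage_third_mid (a point): the third longest of the four hard cured sausages lying side by side, 80 mm apart, in the dark drying rack: a round, rigid, red-brown sausage 120 mm long over its casing and 38 mm thick, with rounded ends and a small string knot (7 mm) at each end. The point is its centre; its x axis runs along the sausage. Mass 132 g or up to 30 % off that
- sausage_shortest_mid (a point): the shortest of the four hard cured sausages lying side by side, 80 mm apart, in the dark drying rack: a round, rigid, red-brown sausage 90 mm long over its casing and 38 mm thick, with rounded ends and a small string knot (7 mm) at each end. The point is its centre; its x axis runs along the sausage. Mass 99 g or up to 30 % off that
- cradle_1_seat (a point): one of four identical empty cradles (numbers tell nothing of their order) in a row, 80 mm apart, on the pale marble tasting rack: a fixed wooden block, 60 by 46 mm, with two parallel dowels, 10 mm thick, 24 mm apart, tops 33 mm above the table. The point is where the centre of a sausage resting mid-cradle lies, 49 mm above the table. x runs along the dowels, y along the row, z up
- cradle_2_seat (a point): one of four identical empty cradles (numbers tell nothing of their order) in a row, 80 mm apart, on the pale marble tasting rack: a fixed wooden block, 60 by 46 mm, with two parallel dowels, 10 mm thick, 24 mm apart, tops 33 mm above the table. The point is where the centre of a sausage resting mid-cradle lies, 49 mm above the table. x runs along the dowels, y along the row, z up
- cradle_3_seat (a point): one of four identical empty cradles (numbers tell nothing of their order) in a row, 80 mm apart, on the pale marble tasting rack: a fixed wooden block, 60 by 46 mm, with two parallel dowels, 10 mm thick, 24 mm apart, tops 33 mm above the table. The point is where the centre of a sausage resting mid-cradle lies, 49 mm above the table. x runs along the dowels, y along the row, z up
- cradle_4_seat (a point): one of four identical empty cradles (numbers tell nothing of their order) in a row, 80 mm apart, on the pale marble tasting rack: a fixed wooden block, 60 by 46 mm, with two parallel dowels, 10 mm thick, 24 mm apart, tops 33 mm above the table. The point is where the centre of a sausage resting mid-cradle lies, 49 mm above the table. x runs along the dowels, y along the row, z up
- bell: small brass counter bell, a dome 44 mm wide and 37 mm high, fixed on the pale tasting rack at one end of its row of cradles, 70 mm from the middle of the nearest cradle and in line with the row (at the other end stands a white pot with a cork lid, 40 mm wide and 43 mm high). The point is the centre of its underside, 15 mm above the table
- glass: empty clear straight drinking glass, 62 mm wide and 120 mm tall, standing loose on the table beyond the racks. The point is the centre of its underside, z runs up its axis
Things that resemble listed ones, but are neither listed nor needed, are in the scene too. What is shaped like the part that bears sausage_shortest_mid but blue is not meant.

How it is judged:
By the outcome, as a careful person would: the job done as asked, in the order asked, and still so for the second after the job is handed in, with the robot touching nothing.
It also fails if it takes over 120 s, if anything falls off the work surface, if the arm or the gripper's body presses on something with over 40 N, if the wrist force passes 120 N, or if a joint passes its speed limit or range.

### The arm

A 6-joint arm with a two-finger parallel gripper is mounted at the origin on the work surface. World frame = base frame: x ahead of the robot, y to its left, z up, the work surface at z = 0. Lengths are in m, angles in rad, forces in N, time in s.
With the tool pointing down it reaches from about 0.25 to 0.775 m from the base axis. Payload 4 kg.
Tool frame: the origin (TCP) lies at the very end of the fingers, on their centre line; the grasp point (between the pads) lies 19 mm behind it; y points along the fingers, x is the direction in which the jaws open and shut, and the axes are right-handed (so a half turn about y gives the same grasp; the last joint's range is limited). The gripper opens to 94 mm and grips with 3 to 60 N. Pads are 16 mm wide; open, the fingers measure 119 mm over their backs; the gripper's body (75 mm by 177 mm) begins 78 mm behind the grasp point.
Start: joints at [-1.302, 0.087, 1.371, -0, 1.684, -0.103], TCP at [0.2, -0.512, 0.206] pointing down, gripper open.
Joint ranges: [-3.1, 3.1], [-0.76, 2.03], [0.27, 2.55], [-1.08, 4.22], [0.17, 2.65], [-2.57, 2.57]. Speed limits (rad/s): [2.79, 2.79, 3.14, 3.14, 3.14, 3.14].

### API

Orientations are given as [roll, pitch, yaw] about the fixed x, y, z axes, in that order (R = Rz(yaw) Ry(pitch) Rx(roll)).
In Python, from bench import robot, snapshot, workorder gives the robot as it stands.
- The arm moves only by the tool play_rows, never from a script. Its argument "steps" is a list of rows, each an object of numbers: "x", "y", "z": the shift along the world's x, y, z in m; "rx", "ry", "rz": the turn, a rotation vector about the world's x, y, z in rad; "hand": the finger opening in m, from 0 to 0.094. A call has 1 to 8 rows; each row shifts and turns the commanded pose from where the row before left it; what a row does not reach is not made up. A row lasts 1/8 s, in which the tool goes at most 62.5 mm and 10.7 degrees, less where a joint would pass 70% of its speed; a pose out of reach is approached as far as the arm can. A call is refused whole if a number of a shift passes 0.0625 or a number of a turn 0.188, either way. A call with a gripper value outside its range is refused whole. The fingers move at their own pace and stop on an object; the grip force is fixed at half the most. Time passes only in rows, so rows that do not move let the fingers close. It gives the time, the measured TCP pose, the force and the opening at its end, in the units of the state.
- robot.get_obs(): the state, without advancing time (a new reading comes with each control period).
- snapshot(name): name is "scene" or "top"; returns a dict with "color" (400x640x3 uint8, red, green, blue), "range_z" (400x640 float32, m along the optical axis (not along the pixel's ray), 0 where there is no reading), "fov_y" (degrees; the focal length in pixels is half the picture's height over the tangent of half this angle, whatever the lens; pixels are square), "cx", "cy" (the principal point, pixels), "T" (4x4, takes a point from camera to world coordinates). Camera axes: x right, y down, z forward; pixel columns grow to the right and rows downward; lengths in m; the calibration is good to about 2 mm. A picture is of the moment at which its call begins.
- workorder.close_job(): hands the job in, once; it reports no verdict.
The state is a dict: "time": time; "joint_positions": joint angles; "qvel": joint speeds; "joint_torque": joint torques, N m; "tool_pos": TCP position; "ee_rot": TCP orientation; "wrist_force": force on the tool from outside, world axes, zero at the start; "wrist_torque": the same for the moment, N m; "width": finger opening in m.
Only numpy, scipy, OpenCV 4.12 (cv2) and the standard library are available. Lean on these libraries where they do the work, as an engineer would, in place of code of your own. Each camera call takes 0.05 s, during which the arm holds its last target.

## Working session

There is one attempt and no reset: what is moved stays moved. The work goes in short steps, Python scripts to look and compute and a tool call to move; the robot and the scene stay as the last step left them, time stands still between calls to the robot, and variables do not carry over. Pictures are saved under pics/ and viewed, and the job is handed in when it is done.

Besides the shell and the picture viewer there is one more tool, called after "Request:" as name([rows], argument=value, ...), one row to a line, values as JSON. play_rows: Moves the arm, as the interface text tells. Its arguments: {"type":"object","properties":{"steps":{"type":"array"}},"required":["steps"]}

```bash
mkdir -p pics; ls
cat > h.py <<'E'
from bench import robot, snapshot, workorder
import numpy as np, cv2
def snap(n,f):
    s=snapshot(n); np.savez('pics/'+f+'.npz',**s); cv2.imwrite('pics/'+f+'.png',s['color'][:,:,::-1]); return s
def load(f): return dict(np.load('pics/'+f+'.npz'))
def foc(s): return 200/np.tan(np.radians(float(s['fov_y']))/2)
def cloud(s):
    f=foc(s); v,u=np.mgrid[0:400,0:640]; z=s['range_z']
    P=np.stack([(u-s['cx'])/f*z,(v-s['cy'])/f*z,z],-1)
    return P@s['T'][:3,:3].T+s['T'][:3,3]
def atz(s,u,v,z):
    d=s['T'][:3,:3]@np.array([(u-s['cx'])/foc(s),(v-s['cy'])/foc(s),1]); o=s['T'][:3,3]
    return o+d*(z-o[2])/d[2]
E
python3 - <<'E'
from h import *
for n in('top','scene'):
    s=snap(n,n+'0'); print(n,s['T'].round(3).tolist(),s['fov_y'],s['cx'],s['cy'])
o=robot.get_obs(); print(o)
E
```

```text
pics
top [[0.005, -0.99, 0.141, 0.399], [-1.0, -0.007, -0.015, 0.028], [0.016, -0.141, -0.99, 1.24], [0.0, 0.0, 0.0, 1.0]] 51.41599748261576 321.5193767090831 201.32087852739966
scene [[0.869, 0.342, -0.357, 0.94], [0.494, -0.625, 0.605, -0.573], [-0.016, -0.702, -0.712, 0.756], [0.0, 0.0, 0.0, 1.0]] 54.52903849379294 319.5090316571674 199.79812182364634
{'time': 0.1, 'joint_positions': array([-1.30207873e+00,  8.78661017e-02,  1.37210118e+00,  7.75699008e-06,
        1.68359156e+00, -1.03049347e-01]), 'qvel': array([ 0.00052559, -0.00163953, -0.00459629,  0.00177017,  0.0002804 ,
        0.00025101]), 'joint_torque': array([ 3.30292190e-03, -3.41250730e+01, -3.03301442e+01,  7.21360627e-02,
        3.03547585e-02, -9.88072975e-05]), 'tool_pos': array([ 0.19968655, -0.51193954,  0.2044304 ]), 'ee_rot': array([-1.5705864 ,  0.00195497, -1.19902831]), 'wrist_force': array([ 0.13310026,  0.33598645, -0.4220058 ]), 'wrist_torque': array([-0.0334366 , -0.05957992,  0.03033849]), 'width': 0.09382267125965586}
```

View pics/top0.png

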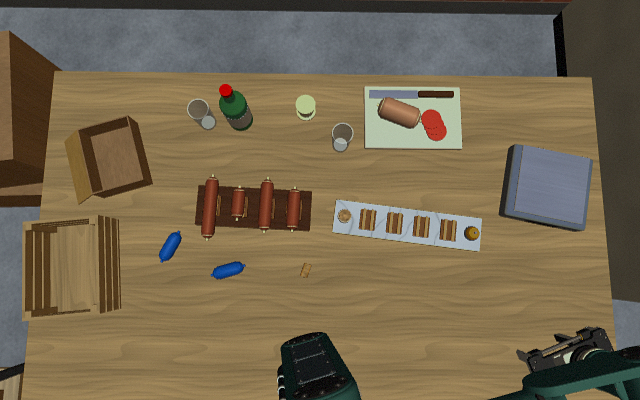

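View pics/scene0.png

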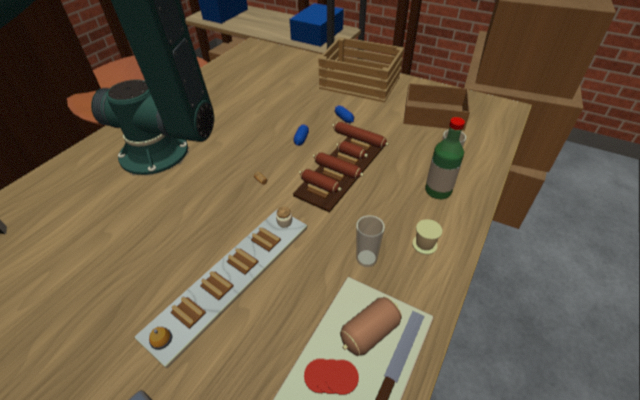

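Candidates in the top view:
- **Sausages:** (209,208), (238,203), (266,204) and (293,208) in the dark rack. The blue ones at (171,247) and (228,270) and the salami at (400,112) are not meant.
- **Bell:** the dome at (472,233). The pot with the cork lid is at (344,216).
- **Glasses:** (342,137), and another at (200,112). I'll keep clear of both.

Next is a close crop.

Run:
```python
from h import *
s=load('top0');im=s['color'][:,:,::-1]
a=cv2.resize(im[170:255,190:325],None,fx=5.5,fy=5.5,interpolation=cv2.INTER_CUBIC)
b=cv2.resize(im[190:260,325:490],None,fx=4.8,fy=4.8,interpolation=cv2.INTER_CUBIC)
cv2.imwrite('pics/ca.png',a);cv2.imwrite('pics/cb.png',b)
P=cloud(s)
# sausages: red and height above
hsv=cv2.cvtColor(im.copy(),cv2.COLOR_BGR2HSV)
m=((P[...,2]>0.037)&(P[...,2]<.09)).astype(np.uint8); 
m[:170]=0;m[260:]=0;m[:,:190]=0;m[:,325:]=0
n,l,st,c=cv2.connectedComponentsWithStats(m)
for i in range(1,n):
    if st[i,4]<60: continue
    q=P[l==i]; r=cv2.minAreaRect(q[:,:2].astype(np.float32)*1000); print('saus',c[i].round(1),st[i,4],r,q[:,2].max(),q[:,2].mean())
m=((P[...,2]>0.022)&(P[...,2]<.09)).astype(np.uint8)
m[:190]=0;m[260:]=0;m[:,:325]=0;m[:,490:]=0
n,l,st,c=cv2.connectedComponentsWithStats(m)
for i in range(1,n):
    if st[i,4]<20: continue
    q=P[l==i]; r=cv2.minAreaRect(q[:,:2].astype(np.float32)*1000); print('crad',c[i].round(1),st[i,4],r,q[:,2].max())
print(P[225,260],P[225,400],P[280,260], P[190,255])
```

```text
saus [209.5 207.4] 807 ((550.2183837890625, 332.0116271972656), (39.14790725708008, 189.0970916748047), 87.54559326171875) 0.07241869824195346 0.06182961345901676
saus [265.4 204.7] 641 ((559.4157104492188, 172.01744079589844), (38.46992874145508, 160.36526489257812), 87.26901245117188) 0.07113445178430866 0.062258325866313385
saus [237.7 202.8] 377 ((562.6195068359375, 251.28843688964844), (37.226715087890625, 99.75159454345703), 85.54898071289062) 0.0721064596546519 0.06148871264793482
saus [292.9 208.9] 504 ((546.5448608398438, 92.58971405029297), (37.705345153808594, 128.27931213378906), 87.41292572021484) 0.07187610550245571 0.06203110193322183
crad [344.1 215.8] 151 ((528.2636108398438, -55.372589111328125), (38.047550201416016, 36.6131477355957), 22.007831573486328) 0.06370111854458282
crad [367.2 219.3] 255 ((520.7109375, -125.46296691894531), (44.379844665527344, 62.82711410522461), 82.04122924804688) 0.036198884772740136
crad [394.2 222.7] 238 ((510.27398681640625, -204.5376434326172), (43.97169876098633, 61.4022102355957), 80.83763885498047) 0.03776393533520839
crad [421.1 226.5] 230 ((499.7618713378906, -283.2172546386719), (46.98024368286133, 61.20857238769531), 82.15565490722656) 0.03557599683826962
crad [448.4 230. ] 247 ((489.94866943359375, -363.090087890625), (44.79460525512695, 62.09012985229492), 83.98511505126953) 0.03713364872025049
crad [471.9 233. ] 146 ((482.0895080566406, -429.9420471191406), (33.4626350402832, 36.922637939453125), 84.61113739013672) 0.05372628393687129
[0.49857138 0.18456194 0.06049003] [ 0.50323539 -0.21947109  0.03461382] [ 0.34211348  0.18874418 -0.00218073] [0.60710051 0.20831889 0.01407849]
```

View pics/ca.png

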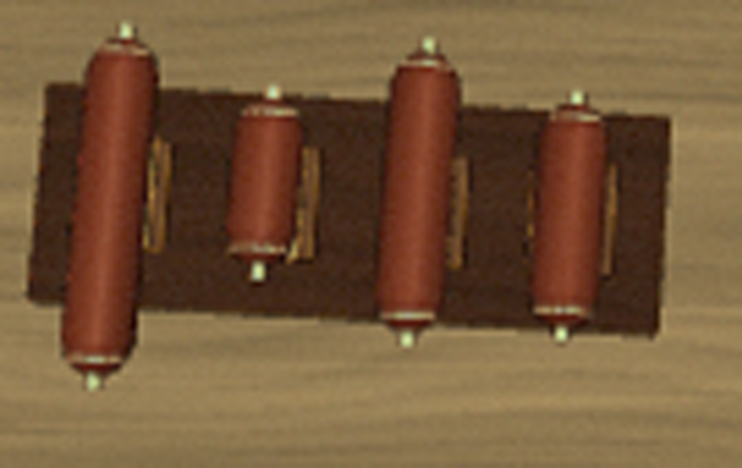

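View pics/cb.png

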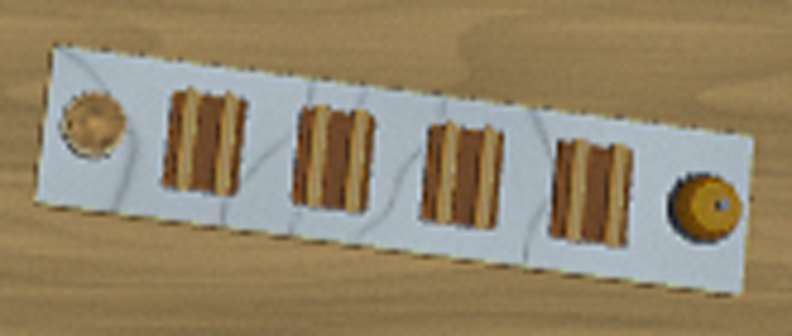

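The choice is confirmed. From left to right the dark rack holds the longest, shortest, second and third sausages. The bell is at the right end at (472,233) and the cork pot at the left. I'll refine the angles and heights.

Run:
```python
from h import *
s=load('top0');P=cloud(s)
for n in [(209,208),(238,203),(265,205),(293,209)]:
    u,v=n
    q=P[v-40:v+40,u-13:u+14].reshape(-1,3); q=q[(q[:,2]>.037)]
    c=(q.max(0)+q.min(0))/2
    # ridge: top points
    xs=[];ys=[]
    for x in np.arange(c[0]-.04,c[0]+.0401,.004):
        w=q[abs(q[:,0]-x)<.003]; 
        if len(w)>5: xs.append(x);ys.append((w[:,1].max()+w[:,1].min())/2)
    p=np.polyfit(xs,ys,1); t=q[abs(q[:,1]-np.polyval(p,q[:,0]))<.004]
    print(n,np.degrees(np.arctan(p[0])).round(2),'mid y',np.polyval(p,c[0]).round(4),'x',c[0].round(4),'topz',np.median(t[:,2]).round(4))
tab=P[240:252,330:420];print('table',np.median(tab[...,2]), np.median(P[150:165,200:330,2]))
ax=np.array([.9916,-.1296])
for c in [(.5207,-.1255),(.5103,-.2045),(.4998,-.2832),(.4899,-.3631)]:
    d=P[...,:2]-np.array(c); a=d@ax; b=d@np.array([-ax[1],ax[0]])
    for lo,hi in[(-.004,.004),(.010,.014),(-.014,-.010),(.02,.023),(.027,.033),(-.033,-.027)]:
        k=(abs(a)<.02)&(b>lo)&(b<hi); print(round(float(np.median(P[k][:,2])),4),end=' ')
    print()
k=None
```

```text
(209, 208) -2.97 mid y 0.3325 x 0.5219 topz 0.0656
(238, 203) -1.37 mid y 0.2528 x 0.5058 topz 0.0649
(265, 205) -1.66 mid y 0.1732 x 0.5193 topz 0.0663
(293, 209) -1.99 mid y 0.0939 x 0.5049 topz 0.0656
table -0.00021608757134627954 -0.000484827264281229
0.023 0.0327 0.0323 0.0206 0.0143 0.0151 
0.0227 0.0328 0.0335 0.02 0.0152 0.0147 
0.0218 0.031 0.0327 0.0171 0.0148 0.0156 
0.0224 0.0326 0.032 0.0213 0.0139 0.0145
```

Run:
```python
from h import *
s=load('top0')
for a,b in [((125,30),(93,382)),((274,91),(257,271)),((429,45),(406,339)),((577,98),(561,333))]:
    A=atz(s,190+a[0]/5.5-.4,170+a[1]/5.5-.4,.049);B=atz(s,190+b[0]/5.5-.4,170+b[1]/5.5-.4,.049)
    print(((A+B)/2)[:2].round(4),np.linalg.norm(A-B).round(3),np.degrees(np.arctan2(*(A-B)[[1,0]])).round(2))
```

```text
[0.5514 0.3327] 0.186 -2.69
[0.5645 0.2515] 0.096 -3.44
[0.5596 0.1717] 0.156 -3.07
[0.5475 0.0921] 0.124 -3.04
```

Request:
play_rows([
  {"x": 0.022,"y": 0.0525,"rz": 0.17,"hand": 0.07},
  {"x": 0.022,"y": 0.0525,"rz": 0.17,"hand": 0.07},
  {"x": 0.022,"y": 0.0525,"rz": 0.17,"hand": 0.07},
  {"x": 0.022,"y": 0.0525,"rz": 0.17,"hand": 0.07},
  {"x": 0.022,"y": 0.0525,"rz": 0.17,"hand": 0.07},
  {"x": 0.022,"y": 0.0525,"rz": 0.17,"hand": 0.07},
  {"x": 0.022,"y": 0.0525,"rz": 0.17,"hand": 0.07},
  {"x": 0.022,"y": 0.0525,"rz": 0.17,"hand": 0.07},
])

```text
schema error: expected keys x, y, z, rx, ry, rz, hand
```

Request:
play_rows([
  {"x": 0.022,"y": 0.0525,"rz": 0.17,"hand": 0.07},
  {"x": 0.022,"y": 0.0525,"rz": 0.17,"hand": 0.07},
  {"x": 0.022,"y": 0.0525,"rz": 0.17,"hand": 0.07},
  {"x": 0.022,"y": 0.0525,"rz": 0.17,"hand": 0.07},
  {"x": 0.022,"y": 0.0525,"rz": 0.17,"hand": 0.07},
  {"x": 0.022,"y": 0.0525,"rz": 0.17,"hand": 0.07},
  {"x": 0.022,"y": 0.0525,"rz": 0.17,"hand": 0.07},
  {"hand": 0.07},
])

```text
schema error: expected keys x, y, z, rx, ry, rz, hand
```

All seven keys are needed in every row.

Request:
play_rows([
  {"x": 0.022,"y": 0.0525,"z": 0,"rx": 0,"ry": 0,"rz": 0.17,"hand": 0.07},
  {"x": 0.022,"y": 0.0525,"z": 0,"rx": 0,"ry": 0,"rz": 0.17,"hand": 0.07},
  {"x": 0.022,"y": 0.0525,"z": 0,"rx": 0,"ry": 0,"rz": 0.17,"hand": 0.07},
  {"x": 0.022,"y": 0.0525,"z": 0,"rx": 0,"ry": 0,"rz": 0.17,"hand": 0.07},
  {"x": 0.022,"y": 0.0525,"z": 0,"rx": 0,"ry": 0,"rz": 0.17,"hand": 0.07},
  {"x": 0.022,"y": 0.0525,"z": 0,"rx": 0,"ry": 0,"rz": 0.17,"hand": 0.07},
  {"x": 0.022,"y": 0.0525,"z": 0,"rx": 0,"ry": 0,"rz": 0.17,"hand": 0.07},
  {"x": 0.022,"y": 0.0525,"z": 0,"rx": 0,"ry": 0,"rz": 0.17,"hand": 0.07},
])

```text
time: 1.1
tool_pos: [0.376, -0.0906, 0.2052]
ee_rot: [-1.571, -0.0, 0.166]
wrist_force: [1.3, 1.1, 0.6]
width: 0.0698
```

Request:
play_rows([
  {"x": 0.022,"y": 0.0525,"z": 0,"rx": 0,"ry": 0,"rz": 0.17,"hand": 0.07},
  {"x": 0.022,"y": 0.0525,"z": 0,"rx": 0,"ry": 0,"rz": 0.17,"hand": 0.07},
  {"x": 0.022,"y": 0.0525,"z": 0,"rx": 0,"ry": 0,"rz": 0.17,"hand": 0.07},
  {"x": 0.022,"y": 0.0525,"z": 0,"rx": 0,"ry": 0,"rz": 0.17,"hand": 0.07},
  {"x": 0.022,"y": 0.0525,"z": 0,"rx": 0,"ry": 0,"rz": 0.17,"hand": 0.07},
  {"x": 0.022,"y": 0.0525,"z": 0,"rx": 0,"ry": 0,"rz": 0.17,"hand": 0.07},
  {"x": 0.022,"y": 0.0525,"z": 0,"rx": 0,"ry": 0,"rz": 0.17,"hand": 0.07},
  {"x": 0,"y": 0,"z": 0,"rx": 0,"ry": 0,"rz": 0,"hand": 0.07},
])

```text
time: 2.1
tool_pos: [0.5297, 0.2779, 0.2027]
ee_rot: [-1.567, 0.002, 1.355]
wrist_force: [-0.1, -1.0, -0.7]
width: 0.0702
```

```bash
python3 -c "
from h import *
o=robot.get_obs();print(o['time'],o['tool_pos'],o['ee_rot'],o['joint_positions'],o['width'])"
```

```text
2.1 [0.52967068 0.27794738 0.20266443] [-1.56714874  0.00170512  1.3552854 ] [ 3.88098547e-01  1.98500732e-01  1.25100279e+00  6.71889064e-04
  1.69605999e+00 -9.67101124e-01] 0.07017454976006014
```

Request:
play_rows([
  {"x": 0.0215,"y": 0.0545,"z": 0,"rx": 0,"ry": 0,"rz": 0.165,"hand": 0.07},
  {"x": 0,"y": 0,"z": -0.04,"rx": 0,"ry": 0,"rz": 0,"hand": 0.07},
  {"x": 0,"y": 0,"z": -0.04,"rx": 0,"ry": 0,"rz": 0,"hand": 0.07},
  {"x": 0,"y": 0,"z": 0,"rx": 0,"ry": 0,"rz": 0,"hand": 0.07},
  {"x": 0,"y": 0,"z": 0,"rx": 0,"ry": 0,"rz": 0,"hand": 0.07},
])

```text
time: 2.72
tool_pos: [0.5519, 0.329, 0.1274]
ee_rot: [-1.573, -0.001, 1.515]
wrist_force: [0.3, -0.1, 0.3]
width: 0.0701
```

Run:
```python
from h import *
s=snap('top','t1');im=s['color'][:,:,::-1]
cv2.imwrite('pics/t1c.png',cv2.resize(im[130:270,170:340],None,fx=4.2,fy=4.2,interpolation=cv2.INTER_CUBIC))
```

```text
(no output)
```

View pics/t1c.png

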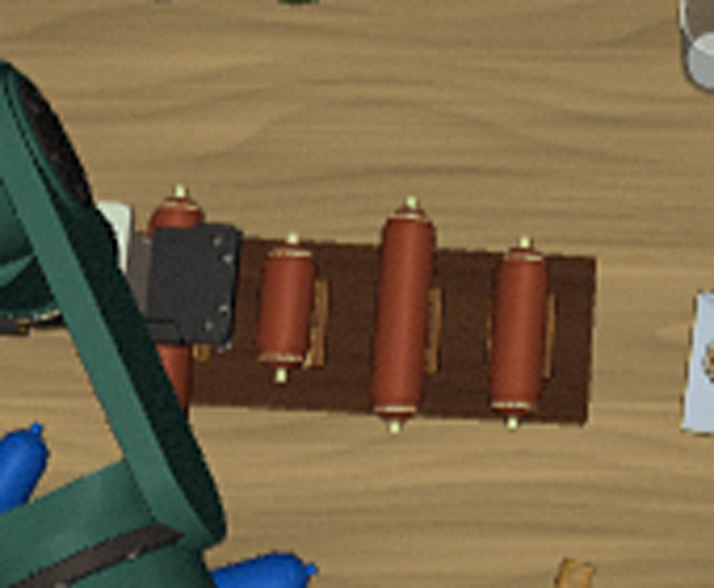

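The gripper hovers over the longest sausage with the jaw axis across it. Correct y by about 3 mm, descend and close.

Request:
play_rows([
  {"x": -0.001,"y": 0.0035,"z": -0.03,"rx": 0,"ry": 0,"rz": 0.005,"hand": 0.07},
  {"x": 0,"y": 0,"z": -0.03,"rx": 0,"ry": 0,"rz": 0,"hand": 0.07},
  {"x": 0,"y": 0,"z": -0.033,"rx": 0,"ry": 0,"rz": 0,"hand": 0.07},
  {"x": 0,"y": 0,"z": 0,"rx": 0,"ry": 0,"rz": 0,"hand": 0.07},
  {"x": 0,"y": 0,"z": 0,"rx": 0,"ry": 0,"rz": 0,"hand": 0.07},
])

```text
time: 3.4
tool_pos: [0.5519, 0.3337, 0.0355]
ee_rot: [-1.575, -0.002, 1.521]
wrist_force: [0.1, 0.7, 0.3]
width: 0.0701
```

Request:
play_rows([
  {"x": 0,"y": 0,"z": 0,"rx": 0,"ry": 0,"rz": 0,"hand": 0.03},
  {"x": 0,"y": 0,"z": 0,"rx": 0,"ry": 0,"rz": 0,"hand": 0.02},
  {"x": 0,"y": 0,"z": 0,"rx": 0,"ry": 0,"rz": 0,"hand": 0.02},
  {"x": 0,"y": 0,"z": 0,"rx": 0,"ry": 0,"rz": 0,"hand": 0.02},
  {"x": 0,"y": 0,"z": 0,"rx": 0,"ry": 0,"rz": 0,"hand": 0.02},
  {"x": 0,"y": 0,"z": 0,"rx": 0,"ry": 0,"rz": 0,"hand": 0.02},
])

```text
time: 4.15
tool_pos: [0.5504, 0.3322, 0.0329]
ee_rot: [-1.571, 0.001, 1.521]
wrist_force: [-1.4, -4.6, 3.7]
width: 0.0373
```

Request:
play_rows([
  {"x": 0,"y": 0,"z": 0.03,"rx": 0,"ry": 0,"rz": 0,"hand": 0.02},
  {"x": 0,"y": 0,"z": 0.04,"rx": 0,"ry": 0,"rz": 0,"hand": 0.02},
  {"x": 0,"y": 0,"z": 0.04,"rx": 0,"ry": 0,"rz": 0,"hand": 0.02},
  {"x": 0,"y": 0,"z": 0.03,"rx": 0,"ry": 0,"rz": 0,"hand": 0.02},
  {"x": 0,"y": -0.025,"z": 0,"rx": 0,"ry": 0,"rz": 0,"hand": 0.02},
  {"x": -0.004,"y": -0.045,"z": 0,"rx": 0,"ry": 0,"rz": -0.005,"hand": 0.02},
  {"x": -0.004,"y": -0.045,"z": 0,"rx": 0,"ry": 0,"rz": -0.005,"hand": 0.02},
  {"x": -0.004,"y": -0.045,"z": 0,"rx": 0,"ry": 0,"rz": -0.005,"hand": 0.02},
])

```text
time: 5.15
tool_pos: [0.5367, 0.1707, 0.1693]
ee_rot: [-1.567, 0.001, 1.506]
wrist_force: [0.2, -0.5, -2.6]
width: 0.0375
```

Request:
play_rows([
  {"x": -0.004,"y": -0.045,"z": 0,"rx": 0,"ry": 0,"rz": -0.005,"hand": 0.02},
  {"x": -0.004,"y": -0.045,"z": 0,"rx": 0,"ry": 0,"rz": -0.005,"hand": 0.02},
  {"x": -0.004,"y": -0.045,"z": 0,"rx": 0,"ry": 0,"rz": -0.005,"hand": 0.02},
  {"x": -0.004,"y": -0.045,"z": 0,"rx": 0,"ry": 0,"rz": -0.005,"hand": 0.02},
  {"x": -0.004,"y": -0.045,"z": 0,"rx": 0,"ry": 0,"rz": -0.005,"hand": 0.02},
  {"x": -0.004,"y": -0.045,"z": 0,"rx": 0,"ry": 0,"rz": -0.005,"hand": 0.02},
  {"x": -0.004,"y": -0.045,"z": 0,"rx": 0,"ry": 0,"rz": -0.005,"hand": 0.02},
  {"x": -0.004,"y": -0.045,"z": 0,"rx": 0,"ry": 0,"rz": -0.005,"hand": 0.02},
])

```text
time: 6.15
tool_pos: [0.5043, -0.1883, 0.1695]
ee_rot: [-1.567, -0.002, 1.465]
wrist_force: [-0.1, -0.4, -2.9]
width: 0.0375
```

Request:
play_rows([
  {"x": -0.004,"y": -0.045,"z": 0,"rx": 0,"ry": 0,"rz": -0.005,"hand": 0.02},
  {"x": -0.004,"y": -0.045,"z": 0,"rx": 0,"ry": 0,"rz": -0.005,"hand": 0.02},
  {"x": -0.004,"y": -0.045,"z": 0,"rx": 0,"ry": 0,"rz": -0.005,"hand": 0.02},
  {"x": -0.004,"y": -0.04,"z": 0,"rx": 0,"ry": 0,"rz": -0.005,"hand": 0.02},
  {"x": 0,"y": 0,"z": 0,"rx": 0,"ry": 0,"rz": 0,"hand": 0.02},
  {"x": 0,"y": 0,"z": 0,"rx": 0,"ry": 0,"rz": 0,"hand": 0.02},
  {"x": 0,"y": 0,"z": 0,"rx": 0,"ry": 0,"rz": 0,"hand": 0.02},
])

```text
time: 7.02
tool_pos: [0.4901, -0.3607, 0.1717]
ee_rot: [-1.57, -0.001, 1.447]
wrist_force: [-0.6, -0.0, -1.7]
width: 0.0372
```

Run:
```python
from h import *
print(robot.get_obs()['joint_positions'])
s=snap('scene','s2')
s=snap('top','t2')
```

```text
[-7.27974929e-01  2.27021750e-01  1.27812485e+00  5.28742518e-04
  1.63788881e+00 -2.17503619e+00]
```

View pics/s2.png

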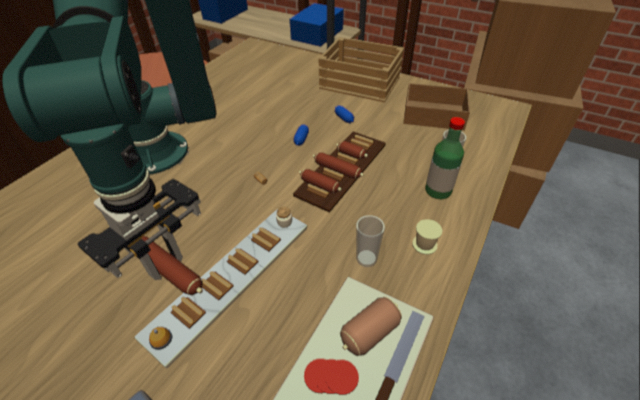

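View pics/t2.png

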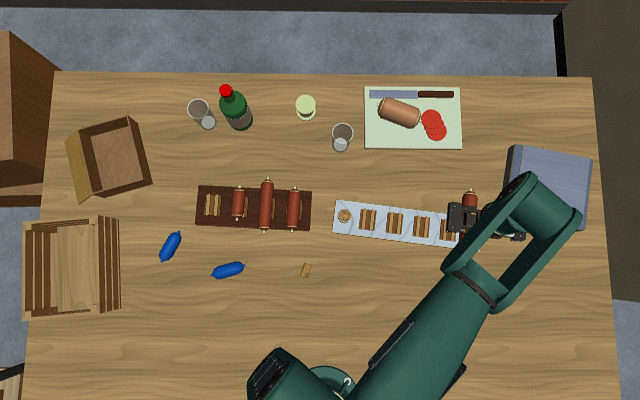

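The sausage is held level; the bell and the glasses are untouched. Lower it, and release with a narrow opening to stay clear of the bell.

Request:
play_rows([
  {"x": 0,"y": -0.0025,"z": -0.03,"rx": 0,"ry": 0,"rz": -0.005,"hand": 0.02},
  {"x": 0,"y": 0,"z": -0.04,"rx": 0,"ry": 0,"rz": 0,"hand": 0.02},
  {"x": 0,"y": 0,"z": -0.03,"rx": 0,"ry": 0,"rz": 0,"hand": 0.02},
  {"x": 0,"y": 0,"z": -0.02,"rx": 0,"ry": 0,"rz": 0,"hand": 0.02},
  {"x": 0,"y": 0,"z": -0.01,"rx": 0,"ry": 0,"rz": 0,"hand": 0.02},
  {"x": 0,"y": 0,"z": 0,"rx": 0,"ry": 0,"rz": 0,"hand": 0.02},
  {"x": 0,"y": 0,"z": 0,"rx": 0,"ry": 0,"rz": 0,"hand": 0.02},
])

```text
time: 8.0
tool_pos: [0.4911, -0.3649, 0.044]
ee_rot: [-1.573, 0.001, 1.441]
wrist_force: [0.2, 0.5, -1.1]
width: 0.0374
```

Request:
play_rows([
  {"x": -0.001,"y": 0.001,"z": -0.005,"rx": 0,"ry": 0,"rz": 0,"hand": 0.02},
  {"x": 0,"y": 0,"z": -0.005,"rx": 0,"ry": 0,"rz": 0,"hand": 0.02},
  {"x": 0,"y": 0,"z": 0,"rx": 0,"ry": 0,"rz": 0,"hand": 0.02},
  {"x": 0,"y": 0,"z": 0,"rx": 0,"ry": 0,"rz": 0,"hand": 0.02},
  {"x": 0,"y": 0,"z": 0,"rx": 0,"ry": 0,"rz": 0,"hand": 0.02},
])

```text
time: 8.62
tool_pos: [0.4895, -0.364, 0.0329]
ee_rot: [-1.572, 0.001, 1.441]
wrist_force: [0.2, -2.2, 0.8]
width: 0.0376
```

Request:
play_rows([
  {"x": 0,"y": 0,"z": 0,"rx": 0,"ry": 0,"rz": 0,"hand": 0.05},
  {"x": 0,"y": 0,"z": 0,"rx": 0,"ry": 0,"rz": 0,"hand": 0.05},
  {"x": 0,"y": 0,"z": 0,"rx": 0,"ry": 0,"rz": 0,"hand": 0.05},
  {"x": 0,"y": 0,"z": 0.03,"rx": 0,"ry": 0,"rz": 0,"hand": 0.05},
  {"x": 0,"y": 0,"z": 0.04,"rx": 0,"ry": 0,"rz": 0,"hand": 0.05},
  {"x": 0,"y": 0,"z": 0.04,"rx": 0,"ry": 0,"rz": 0,"hand": 0.05},
  {"x": 0.003,"y": 0.03,"z": 0.02,"rx": 0,"ry": 0,"rz": 0,"hand": 0.07},
  {"x": 0.006,"y": 0.05,"z": 0,"rx": 0,"ry": 0,"rz": 0.007,"hand": 0.07},
])

```text
time: 9.62
tool_pos: [0.4993, -0.2844, 0.1652]
ee_rot: [-1.576, 0.002, 1.446]
wrist_force: [0.8, 0.4, 0.8]
width: 0.0663
```

Next is the second longest, at (0.5595, 0.172).

Request:
play_rows([
  {"x": 0.006,"y": 0.045,"z": 0,"rx": 0,"ry": 0,"rz": 0.007,"hand": 0.07},
  {"x": 0.006,"y": 0.045,"z": 0,"rx": 0,"ry": 0,"rz": 0.007,"hand": 0.07},
  {"x": 0.006,"y": 0.045,"z": 0,"rx": 0,"ry": 0,"rz": 0.007,"hand": 0.07},
  {"x": 0.006,"y": 0.045,"z": 0,"rx": 0,"ry": 0,"rz": 0.007,"hand": 0.07},
  {"x": 0.006,"y": 0.045,"z": 0,"rx": 0,"ry": 0,"rz": 0.007,"hand": 0.07},
  {"x": 0.006,"y": 0.045,"z": 0,"rx": 0,"ry": 0,"rz": 0.007,"hand": 0.07},
  {"x": 0.006,"y": 0.045,"z": 0,"rx": 0,"ry": 0,"rz": 0.007,"hand": 0.07},
  {"x": 0.006,"y": 0.045,"z": 0,"rx": 0,"ry": 0,"rz": 0.007,"hand": 0.07},
])

```text
time: 10.62
tool_pos: [0.5462, 0.0781, 0.1626]
ee_rot: [-1.571, -0.0, 1.504]
wrist_force: [-0.0, 0.1, 0.5]
width: 0.0699
```

Request:
play_rows([
  {"x": 0.006,"y": 0.045,"z": 0,"rx": 0,"ry": 0,"rz": 0.007,"hand": 0.07},
  {"x": 0.005,"y": 0.045,"z": 0,"rx": 0,"ry": 0,"rz": 0.007,"hand": 0.07},
  {"x": 0,"y": 0,"z": -0.03,"rx": 0,"ry": 0,"rz": 0,"hand": 0.07},
  {"x": 0,"y": 0,"z": -0.03,"rx": 0,"ry": 0,"rz": 0,"hand": 0.07},
  {"x": 0,"y": 0,"z": 0,"rx": 0,"ry": 0,"rz": 0,"hand": 0.07},
  {"x": 0,"y": 0,"z": 0,"rx": 0,"ry": 0,"rz": 0,"hand": 0.07},
])

```text
time: 11.38
tool_pos: [0.5579, 0.1666, 0.1037]
ee_rot: [-1.572, -0.001, 1.518]
wrist_force: [0.5, -1.2, 0.6]
width: 0.0702
```

```bash
cat > chk.py <<'E'
from h import *
import sys
def chk(f,boxes):
    s=snap('top',f);P=cloud(s)
    for u0,v0,u1,v1 in boxes:
        q=P[v0:v1,u0:u1].reshape(-1,3);q=q[(q[:,2]>.04)&(q[:,2]<.09)]
        print(cv2.minAreaRect(q[:,:2].astype(np.float32)*1000))
    cv2.imwrite('pics/'+f+'c.png',cv2.resize(s['color'][150:270,180:500,::-1],None,fx=2.5,fy=2.5,interpolation=cv2.INTER_CUBIC))
E
python3 -c "
from chk import *
chk('t3',[(435,190,465,270)])"
```

```text
((489.2672119140625, -362.5287780761719), (37.4240837097168, 191.2994384765625), 82.9538803100586)
```

View pics/t3c.png

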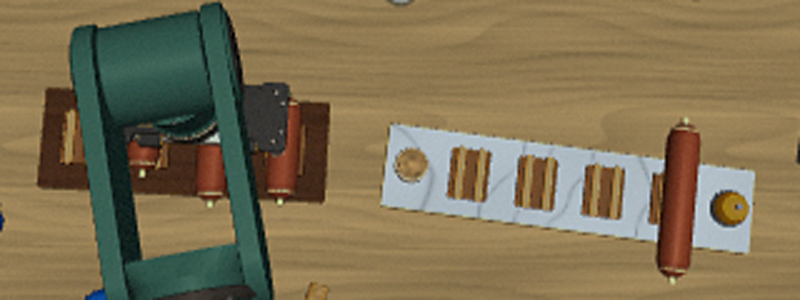

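Longest is seated: measured (0.489, −0.3625) against the seat at (0.490, −0.363). Now grasp the second.

Request:
play_rows([
  {"x": 0.0015,"y": 0.005,"z": -0.02,"rx": 0,"ry": 0,"rz": 0.002,"hand": 0.07},
  {"x": 0,"y": 0,"z": -0.03,"rx": 0,"ry": 0,"rz": 0,"hand": 0.07},
  {"x": 0,"y": 0,"z": -0.02,"rx": 0,"ry": 0,"rz": 0,"hand": 0.07},
  {"x": 0,"y": 0,"z": 0,"rx": 0,"ry": 0,"rz": 0,"hand": 0.07},
  {"x": 0,"y": 0,"z": 0,"rx": 0,"ry": 0,"rz": 0,"hand": 0.07},
])

```text
time: 12.05
tool_pos: [0.5594, 0.1717, 0.0332]
ee_rot: [-1.572, -0.0, 1.52]
wrist_force: [-0.0, 0.3, 0.1]
width: 0.07
```

Request:
play_rows([
  {"x": 0,"y": 0,"z": 0,"rx": 0,"ry": 0,"rz": 0,"hand": 0.03},
  {"x": 0,"y": 0,"z": 0,"rx": 0,"ry": 0,"rz": 0,"hand": 0.02},
  {"x": 0,"y": 0,"z": 0,"rx": 0,"ry": 0,"rz": 0,"hand": 0.02},
  {"x": 0,"y": 0,"z": 0,"rx": 0,"ry": 0,"rz": 0,"hand": 0.02},
  {"x": 0,"y": 0,"z": 0,"rx": 0,"ry": 0,"rz": 0,"hand": 0.02},
])

```text
time: 12.68
tool_pos: [0.559, 0.1716, 0.0328]
ee_rot: [-1.571, -0.0, 1.52]
wrist_force: [-0.7, -0.3, 1.8]
width: 0.0373
```

Request:
play_rows([
  {"x": 0,"y": 0,"z": 0.03,"rx": 0,"ry": 0,"rz": 0,"hand": 0.02},
  {"x": 0,"y": 0,"z": 0.04,"rx": 0,"ry": 0,"rz": 0,"hand": 0.02},
  {"x": 0,"y": 0,"z": 0.04,"rx": 0,"ry": 0,"rz": 0,"hand": 0.02},
  {"x": -0.003,"y": -0.025,"z": 0.03,"rx": 0,"ry": 0,"rz": -0.006,"hand": 0.02},
  {"x": -0.006,"y": -0.045,"z": 0,"rx": 0,"ry": 0,"rz": -0.008,"hand": 0.02},
  {"x": -0.006,"y": -0.045,"z": 0,"rx": 0,"ry": 0,"rz": -0.008,"hand": 0.02},
  {"x": -0.006,"y": -0.045,"z": 0,"rx": 0,"ry": 0,"rz": -0.008,"hand": 0.02},
  {"x": -0.006,"y": -0.045,"z": 0,"rx": 0,"ry": 0,"rz": -0.008,"hand": 0.02},
])

```text
time: 13.68
tool_pos: [0.5311, -0.0347, 0.1718]
ee_rot: [-1.57, -0.0, 1.482]
wrist_force: [0.8, -0.4, -1.3]
width: 0.0374
```

Request:
play_rows([
  {"x": -0.006,"y": -0.045,"z": 0,"rx": 0,"ry": 0,"rz": -0.008,"hand": 0.02},
  {"x": -0.006,"y": -0.045,"z": 0,"rx": 0,"ry": 0,"rz": -0.008,"hand": 0.02},
  {"x": -0.006,"y": -0.045,"z": 0,"rx": 0,"ry": 0,"rz": -0.008,"hand": 0.02},
  {"x": -0.006,"y": -0.045,"z": 0,"rx": 0,"ry": 0,"rz": -0.008,"hand": 0.02},
  {"x": -0.006,"y": -0.045,"z": 0,"rx": 0,"ry": 0,"rz": -0.008,"hand": 0.02},
  {"x": -0.002,"y": -0.025,"z": 0,"rx": 0,"ry": 0,"rz": 0,"hand": 0.02},
  {"x": 0,"y": 0,"z": 0,"rx": 0,"ry": 0,"rz": 0,"hand": 0.02},
  {"x": 0,"y": 0,"z": 0,"rx": 0,"ry": 0,"rz": 0,"hand": 0.02},
])

```text
time: 14.68
tool_pos: [0.4997, -0.2825, 0.1719]
ee_rot: [-1.57, -0.001, 1.442]
wrist_force: [0.8, 0.6, -2.2]
width: 0.0373
```

Request:
play_rows([
  {"x": 0,"y": -0.001,"z": -0.04,"rx": 0,"ry": 0,"rz": 0,"hand": 0.02},
  {"x": 0,"y": 0,"z": -0.04,"rx": 0,"ry": 0,"rz": 0,"hand": 0.02},
  {"x": 0,"y": 0,"z": -0.03,"rx": 0,"ry": 0,"rz": 0,"hand": 0.02},
  {"x": 0,"y": 0,"z": -0.015,"rx": 0,"ry": 0,"rz": 0,"hand": 0.02},
  {"x": 0,"y": 0,"z": -0.008,"rx": 0,"ry": 0,"rz": 0,"hand": 0.02},
  {"x": 0,"y": 0,"z": 0,"rx": 0,"ry": 0,"rz": 0,"hand": 0.02},
  {"x": 0,"y": 0,"z": 0,"rx": 0,"ry": 0,"rz": 0,"hand": 0.02},
])

```text
time: 15.55
tool_pos: [0.5007, -0.285, 0.041]
ee_rot: [-1.573, 0.001, 1.442]
wrist_force: [0.2, -0.0, -1.5]
width: 0.0372
```

Request:
play_rows([
  {"x": 0,"y": 0.001,"z": -0.004,"rx": 0,"ry": 0,"rz": 0,"hand": 0.02},
  {"x": 0,"y": 0,"z": -0.003,"rx": 0,"ry": 0,"rz": 0,"hand": 0.02},
  {"x": 0,"y": 0,"z": 0,"rx": 0,"ry": 0,"rz": 0,"hand": 0.02},
  {"x": 0,"y": 0,"z": 0,"rx": 0,"ry": 0,"rz": 0,"hand": 0.02},
])

```text
time: 16.05
tool_pos: [0.5002, -0.2839, 0.0333]
ee_rot: [-1.572, 0.001, 1.442]
wrist_force: [0.2, -1.0, 2.0]
width: 0.0376
```

Request:
play_rows([
  {"x": 0,"y": 0,"z": 0,"rx": 0,"ry": 0,"rz": 0,"hand": 0.055},
  {"x": 0,"y": 0,"z": 0,"rx": 0,"ry": 0,"rz": 0,"hand": 0.055},
  {"x": 0,"y": 0,"z": 0,"rx": 0,"ry": 0,"rz": 0,"hand": 0.055},
  {"x": 0,"y": 0,"z": 0.03,"rx": 0,"ry": 0,"rz": 0,"hand": 0.055},
  {"x": 0,"y": 0,"z": 0.04,"rx": 0,"ry": 0,"rz": 0,"hand": 0.055},
  {"x": 0,"y": 0,"z": 0.04,"rx": 0,"ry": 0,"rz": 0,"hand": 0.055},
  {"x": 0.003,"y": 0.03,"z": 0.02,"rx": 0,"ry": 0,"rz": 0.006,"hand": 0.07},
  {"x": 0.006,"y": 0.045,"z": 0,"rx": 0,"ry": 0,"rz": 0.009,"hand": 0.07},
])

```text
time: 17.05
tool_pos: [0.51, -0.2091, 0.1651]
ee_rot: [-1.576, 0.002, 1.455]
wrist_force: [0.8, 0.0, -0.6]
width: 0.069
```

Request:
play_rows([
  {"x": 0.006,"y": 0.045,"z": 0,"rx": 0,"ry": 0,"rz": 0.009,"hand": 0.07},
  {"x": 0.006,"y": 0.045,"z": 0,"rx": 0,"ry": 0,"rz": 0.009,"hand": 0.07},
  {"x": 0.006,"y": 0.045,"z": 0,"rx": 0,"ry": 0,"rz": 0.009,"hand": 0.07},
  {"x": 0.006,"y": 0.045,"z": 0,"rx": 0,"ry": 0,"rz": 0.009,"hand": 0.07},
  {"x": 0.006,"y": 0.045,"z": 0,"rx": 0,"ry": 0,"rz": 0.009,"hand": 0.07},
  {"x": 0.006,"y": 0.045,"z": 0,"rx": 0,"ry": 0,"rz": 0.009,"hand": 0.07},
  {"x": 0.003,"y": 0.034,"z": -0.03,"rx": 0,"ry": 0,"rz": 0.009,"hand": 0.07},
  {"x": 0,"y": 0,"z": -0.03,"rx": 0,"ry": 0,"rz": 0,"hand": 0.07},
])

```text
time: 18.05
tool_pos: [0.548, 0.0982, 0.102]
ee_rot: [-1.572, -0.001, 1.524]
wrist_force: [0.3, 0.6, -0.4]
width: 0.0702
```

Request:
play_rows([
  {"x": 0,"y": 0,"z": 0,"rx": 0,"ry": 0,"rz": 0,"hand": 0.07},
  {"x": 0,"y": 0,"z": 0,"rx": 0,"ry": 0,"rz": 0,"hand": 0.07},
])

```text
time: 18.3
tool_pos: [0.5484, 0.0953, 0.1036]
ee_rot: [-1.572, -0.0, 1.52]
wrist_force: [0.1, 0.7, -0.2]
width: 0.0699
```

```bash
python3 -c "
from chk import *
chk('t4',[(407,190,435,270),(436,190,465,270)])"
```

```text
((499.0509033203125, -282.9364013671875), (36.47841262817383, 160.02037048339844), 82.40372467041016)
((489.55364990234375, -362.6201477050781), (37.59125900268555, 191.68194580078125), 82.75641632080078)
```

View pics/t4c.png

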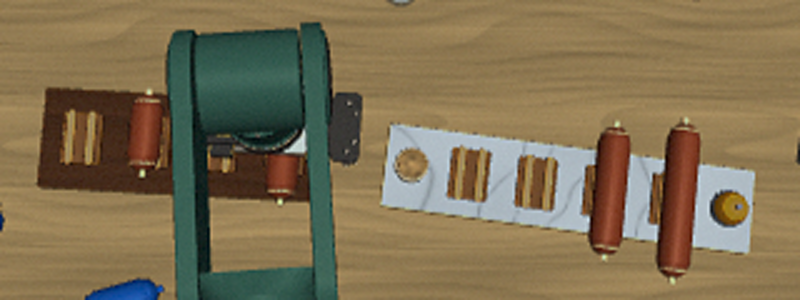

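Two sausages are seated within about 1 mm. The third is at (0.547, 0.0925).

Request:
play_rows([
  {"x": -0.001,"y": -0.0025,"z": -0.02,"rx": 0,"ry": 0,"rz": 0,"hand": 0.07},
  {"x": 0,"y": 0,"z": -0.03,"rx": 0,"ry": 0,"rz": 0,"hand": 0.07},
  {"x": 0,"y": 0,"z": -0.02,"rx": 0,"ry": 0,"rz": 0,"hand": 0.07},
  {"x": 0,"y": 0,"z": 0,"rx": 0,"ry": 0,"rz": 0,"hand": 0.07},
  {"x": 0,"y": 0,"z": 0,"rx": 0,"ry": 0,"rz": 0,"hand": 0.07},
])

```text
time: 18.98
tool_pos: [0.5482, 0.0928, 0.0345]
ee_rot: [-1.574, -0.0, 1.519]
wrist_force: [-0.1, -0.2, -0.6]
width: 0.0701
```

Request:
play_rows([
  {"x": 0,"y": 0,"z": 0,"rx": 0,"ry": 0,"rz": 0,"hand": 0.03},
  {"x": 0,"y": 0,"z": 0,"rx": 0,"ry": 0,"rz": 0,"hand": 0.02},
  {"x": 0,"y": 0,"z": 0,"rx": 0,"ry": 0,"rz": 0,"hand": 0.02},
  {"x": 0,"y": 0,"z": 0,"rx": 0,"ry": 0,"rz": 0,"hand": 0.02},
  {"x": 0,"y": 0,"z": 0,"rx": 0,"ry": 0,"rz": 0,"hand": 0.02},
])

```text
time: 19.6
tool_pos: [0.547, 0.0921, 0.0329]
ee_rot: [-1.571, 0.002, 1.52]
wrist_force: [-0.6, -2.8, 2.1]
width: 0.0372
```

Request:
play_rows([
  {"x": 0,"y": 0,"z": 0.03,"rx": 0,"ry": 0,"rz": 0,"hand": 0.02},
  {"x": 0,"y": 0,"z": 0.04,"rx": 0,"ry": 0,"rz": 0,"hand": 0.02},
  {"x": 0,"y": 0,"z": 0.04,"rx": 0,"ry": 0,"rz": 0,"hand": 0.02},
  {"x": -0.003,"y": -0.025,"z": 0.03,"rx": 0,"ry": 0,"rz": -0.007,"hand": 0.02},
  {"x": -0.006,"y": -0.045,"z": 0,"rx": 0,"ry": 0,"rz": -0.012,"hand": 0.02},
  {"x": -0.006,"y": -0.045,"z": 0,"rx": 0,"ry": 0,"rz": -0.012,"hand": 0.02},
  {"x": -0.006,"y": -0.045,"z": 0,"rx": 0,"ry": 0,"rz": -0.012,"hand": 0.02},
  {"x": -0.006,"y": -0.045,"z": 0,"rx": 0,"ry": 0,"rz": -0.012,"hand": 0.02},
])

```text
time: 20.6
tool_pos: [0.5194, -0.1125, 0.1718]
ee_rot: [-1.57, -0.002, 1.465]
wrist_force: [0.6, -0.2, -0.9]
width: 0.0374
```

Request:
play_rows([
  {"x": -0.006,"y": -0.045,"z": 0,"rx": 0,"ry": 0,"rz": -0.012,"hand": 0.02},
  {"x": -0.004,"y": -0.045,"z": 0,"rx": 0,"ry": 0,"rz": -0.011,"hand": 0.02},
  {"x": 0,"y": 0,"z": 0,"rx": 0,"ry": 0,"rz": 0,"hand": 0.02},
  {"x": 0,"y": 0,"z": 0,"rx": 0,"ry": 0,"rz": 0,"hand": 0.02},
  {"x": 0,"y": 0,"z": 0,"rx": 0,"ry": 0,"rz": 0,"hand": 0.02},
])

```text
time: 21.22
tool_pos: [0.51, -0.2005, 0.1723]
ee_rot: [-1.571, -0.001, 1.444]
wrist_force: [-0.4, 0.2, -1.2]
width: 0.0376
```

Request:
play_rows([
  {"x": 0,"y": -0.003,"z": -0.04,"rx": 0,"ry": 0,"rz": -0.002,"hand": 0.02},
  {"x": 0,"y": 0,"z": -0.04,"rx": 0,"ry": 0,"rz": 0,"hand": 0.02},
  {"x": 0,"y": 0,"z": -0.03,"rx": 0,"ry": 0,"rz": 0,"hand": 0.02},
  {"x": 0,"y": 0,"z": -0.015,"rx": 0,"ry": 0,"rz": 0,"hand": 0.02},
  {"x": 0,"y": 0,"z": -0.008,"rx": 0,"ry": 0,"rz": 0,"hand": 0.02},
  {"x": 0,"y": 0,"z": 0,"rx": 0,"ry": 0,"rz": 0,"hand": 0.02},
  {"x": 0,"y": 0,"z": 0,"rx": 0,"ry": 0,"rz": 0,"hand": 0.02},
])

```text
time: 22.1
tool_pos: [0.5108, -0.2054, 0.041]
ee_rot: [-1.573, 0.001, 1.44]
wrist_force: [0.5, -0.8, -0.6]
width: 0.037
```

Request:
play_rows([
  {"x": 0,"y": 0.001,"z": -0.004,"rx": 0,"ry": 0,"rz": 0,"hand": 0.02},
  {"x": 0,"y": 0,"z": -0.003,"rx": 0,"ry": 0,"rz": 0,"hand": 0.02},
  {"x": 0,"y": 0,"z": 0,"rx": 0,"ry": 0,"rz": 0,"hand": 0.02},
  {"x": 0,"y": 0,"z": 0,"rx": 0,"ry": 0,"rz": 0,"hand": 0.02},
])

```text
time: 22.6
tool_pos: [0.5102, -0.2044, 0.0334]
ee_rot: [-1.572, 0.001, 1.44]
wrist_force: [-0.2, -0.7, 3.6]
width: 0.0373
```

Request:
play_rows([
  {"x": 0,"y": 0,"z": 0,"rx": 0,"ry": 0,"rz": 0,"hand": 0.055},
  {"x": 0,"y": 0,"z": 0,"rx": 0,"ry": 0,"rz": 0,"hand": 0.055},
  {"x": 0,"y": 0,"z": 0,"rx": 0,"ry": 0,"rz": 0,"hand": 0.055},
  {"x": 0,"y": 0,"z": 0.03,"rx": 0,"ry": 0,"rz": 0,"hand": 0.055},
  {"x": 0,"y": 0,"z": 0.04,"rx": 0,"ry": 0,"rz": 0,"hand": 0.055},
  {"x": 0,"y": 0,"z": 0.04,"rx": 0,"ry": 0,"rz": 0,"hand": 0.055},
  {"x": 0.003,"y": 0.03,"z": 0.02,"rx": 0,"ry": 0,"rz": 0.006,"hand": 0.07},
  {"x": 0.005,"y": 0.045,"z": 0,"rx": 0,"ry": 0,"rz": 0.008,"hand": 0.07},
])

```text
time: 23.6
tool_pos: [0.5191, -0.1294, 0.165]
ee_rot: [-1.576, 0.001, 1.452]
wrist_force: [0.2, -0.1, -0.6]
width: 0.0687
```

Request:
play_rows([
  {"x": 0.005,"y": 0.045,"z": 0,"rx": 0,"ry": 0,"rz": 0.008,"hand": 0.07},
  {"x": 0.005,"y": 0.045,"z": 0,"rx": 0,"ry": 0,"rz": 0.008,"hand": 0.07},
  {"x": 0.005,"y": 0.045,"z": 0,"rx": 0,"ry": 0,"rz": 0.008,"hand": 0.07},
  {"x": 0.005,"y": 0.045,"z": 0,"rx": 0,"ry": 0,"rz": 0.008,"hand": 0.07},
  {"x": 0.005,"y": 0.045,"z": 0,"rx": 0,"ry": 0,"rz": 0.008,"hand": 0.07},
  {"x": 0.005,"y": 0.045,"z": 0,"rx": 0,"ry": 0,"rz": 0.008,"hand": 0.07},
  {"x": 0.005,"y": 0.045,"z": 0,"rx": 0,"ry": 0,"rz": 0.008,"hand": 0.07},
  {"x": 0.005,"y": 0.045,"z": 0,"rx": 0,"ry": 0,"rz": 0.008,"hand": 0.07},
])

```text
time: 24.6
tool_pos: [0.5577, 0.2326, 0.1622]
ee_rot: [-1.57, 0.0, 1.518]
wrist_force: [0.3, -0.3, -0.0]
width: 0.07
```

Request:
play_rows([
  {"x": 0.004,"y": 0.021,"z": -0.03,"rx": 0,"ry": 0,"rz": 0,"hand": 0.07},
  {"x": 0,"y": 0,"z": -0.03,"rx": 0,"ry": 0,"rz": 0,"hand": 0.07},
  {"x": 0,"y": 0,"z": 0,"rx": 0,"ry": 0,"rz": 0,"hand": 0.07},
  {"x": 0,"y": 0,"z": 0,"rx": 0,"ry": 0,"rz": 0,"hand": 0.07},
])

```text
time: 25.1
tool_pos: [0.5623, 0.252, 0.1035]
ee_rot: [-1.572, -0.001, 1.518]
wrist_force: [0.3, 0.1, 0.9]
width: 0.0703
```

```bash
python3 -c "
from chk import *
chk('t5',[(380,190,407,270),(408,190,435,270),(436,190,465,270)])"
```

```text
((509.520263671875, -205.1511993408203), (38.36491394042969, 131.5238800048828), 82.87996673583984)
((499.21124267578125, -283.9598083496094), (38.05941390991211, 160.34339904785156), 82.57608032226562)
((489.23699951171875, -361.8795471191406), (36.92396545410156, 190.86903381347656), 82.9261245727539)
```

View pics/t5c.png

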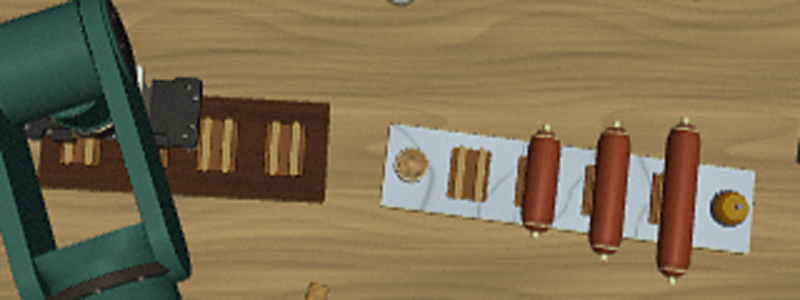

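Three are seated. Now the shortest.

Request:
play_rows([
  {"x": 0.0015,"y": 0,"z": -0.02,"rx": 0,"ry": 0,"rz": 0.002,"hand": 0.07},
  {"x": 0,"y": 0,"z": -0.03,"rx": 0,"ry": 0,"rz": 0,"hand": 0.07},
  {"x": 0,"y": 0,"z": -0.02,"rx": 0,"ry": 0,"rz": 0,"hand": 0.07},
  {"x": 0,"y": 0,"z": 0,"rx": 0,"ry": 0,"rz": 0,"hand": 0.07},
  {"x": 0,"y": 0,"z": 0,"rx": 0,"ry": 0,"rz": 0,"hand": 0.07},
])

```text
time: 25.78
tool_pos: [0.564, 0.2522, 0.0333]
ee_rot: [-1.572, -0.001, 1.52]
wrist_force: [0.4, 0.2, -0.6]
width: 0.0699
```

Request:
play_rows([
  {"x": 0,"y": 0,"z": 0,"rx": 0,"ry": 0,"rz": 0,"hand": 0.03},
  {"x": 0,"y": 0,"z": 0,"rx": 0,"ry": 0,"rz": 0,"hand": 0.02},
  {"x": 0,"y": 0,"z": 0,"rx": 0,"ry": 0,"rz": 0,"hand": 0.02},
  {"x": 0,"y": 0,"z": 0,"rx": 0,"ry": 0,"rz": 0,"hand": 0.02},
  {"x": 0,"y": 0,"z": 0,"rx": 0,"ry": 0,"rz": 0,"hand": 0.02},
])

```text
time: 26.4
tool_pos: [0.5634, 0.2515, 0.0329]
ee_rot: [-1.571, 0.001, 1.52]
wrist_force: [-0.1, -2.8, 2.0]
width: 0.037
```

Request:
play_rows([
  {"x": 0,"y": 0,"z": 0.03,"rx": 0,"ry": 0,"rz": 0,"hand": 0.02},
  {"x": 0,"y": 0,"z": 0.04,"rx": 0,"ry": 0,"rz": 0,"hand": 0.02},
  {"x": 0,"y": 0,"z": 0.04,"rx": 0,"ry": 0,"rz": 0,"hand": 0.02},
  {"x": -0.003,"y": -0.025,"z": 0.03,"rx": 0,"ry": 0,"rz": -0.008,"hand": 0.02},
  {"x": -0.005,"y": -0.045,"z": 0,"rx": 0,"ry": 0,"rz": -0.01,"hand": 0.02},
  {"x": -0.005,"y": -0.045,"z": 0,"rx": 0,"ry": 0,"rz": -0.01,"hand": 0.02},
  {"x": -0.005,"y": -0.045,"z": 0,"rx": 0,"ry": 0,"rz": -0.01,"hand": 0.02},
  {"x": -0.005,"y": -0.045,"z": 0,"rx": 0,"ry": 0,"rz": -0.01,"hand": 0.02},
])

```text
time: 27.4
tool_pos: [0.5398, 0.0462, 0.172]
ee_rot: [-1.57, -0.001, 1.472]
wrist_force: [0.5, -0.4, 0.1]
width: 0.0374
```

Request:
play_rows([
  {"x": -0.005,"y": -0.045,"z": 0,"rx": 0,"ry": 0,"rz": -0.01,"hand": 0.02},
  {"x": -0.005,"y": -0.045,"z": 0,"rx": 0,"ry": 0,"rz": -0.01,"hand": 0.02},
  {"x": -0.005,"y": -0.045,"z": 0,"rx": 0,"ry": 0,"rz": -0.01,"hand": 0.02},
  {"x": -0.005,"y": -0.037,"z": 0,"rx": 0,"ry": 0,"rz": 0,"hand": 0.02},
  {"x": 0,"y": 0,"z": 0,"rx": 0,"ry": 0,"rz": 0,"hand": 0.02},
  {"x": 0,"y": 0,"z": 0,"rx": 0,"ry": 0,"rz": 0,"hand": 0.02},
  {"x": 0,"y": 0,"z": 0,"rx": 0,"ry": 0,"rz": 0,"hand": 0.02},
])

```text
time: 28.28
tool_pos: [0.5205, -0.1237, 0.1724]
ee_rot: [-1.571, -0.001, 1.444]
wrist_force: [0.5, 0.3, -0.8]
width: 0.0372
```

Request:
play_rows([
  {"x": 0,"y": -0.001,"z": -0.04,"rx": 0,"ry": 0,"rz": -0.002,"hand": 0.02},
  {"x": 0,"y": 0,"z": -0.04,"rx": 0,"ry": 0,"rz": 0,"hand": 0.02},
  {"x": 0,"y": 0,"z": -0.03,"rx": 0,"ry": 0,"rz": 0,"hand": 0.02},
  {"x": 0,"y": 0,"z": -0.015,"rx": 0,"ry": 0,"rz": 0,"hand": 0.02},
  {"x": 0,"y": 0,"z": -0.008,"rx": 0,"ry": 0,"rz": 0,"hand": 0.02},
  {"x": 0,"y": 0,"z": 0,"rx": 0,"ry": 0,"rz": 0,"hand": 0.02},
  {"x": 0,"y": 0,"z": 0,"rx": 0,"ry": 0,"rz": 0,"hand": 0.02},
])

```text
time: 29.15
tool_pos: [0.5213, -0.1262, 0.0409]
ee_rot: [-1.573, 0.0, 1.44]
wrist_force: [0.1, -0.7, -0.9]
width: 0.0371
```

Request:
play_rows([
  {"x": 0,"y": 0.001,"z": -0.004,"rx": 0,"ry": 0,"rz": 0,"hand": 0.02},
  {"x": 0,"y": 0,"z": -0.003,"rx": 0,"ry": 0,"rz": 0,"hand": 0.02},
  {"x": 0,"y": 0,"z": 0,"rx": 0,"ry": 0,"rz": 0,"hand": 0.02},
  {"x": 0,"y": 0,"z": 0,"rx": 0,"ry": 0,"rz": 0,"hand": 0.02},
])

```text
time: 29.65
tool_pos: [0.5208, -0.1253, 0.0333]
ee_rot: [-1.572, 0.0, 1.44]
wrist_force: [-0.9, -0.9, 3.9]
width: 0.0371
```

Request:
play_rows([
  {"x": 0,"y": 0,"z": 0,"rx": 0,"ry": 0,"rz": 0,"hand": 0.055},
  {"x": 0,"y": 0,"z": 0,"rx": 0,"ry": 0,"rz": 0,"hand": 0.055},
  {"x": 0,"y": 0,"z": 0,"rx": 0,"ry": 0,"rz": 0,"hand": 0.055},
  {"x": 0,"y": 0,"z": 0.03,"rx": 0,"ry": 0,"rz": 0,"hand": 0.055},
  {"x": 0,"y": 0,"z": 0.04,"rx": 0,"ry": 0,"rz": 0,"hand": 0.055},
  {"x": 0,"y": 0,"z": 0.04,"rx": 0,"ry": 0,"rz": 0,"hand": 0.055},
  {"x": -0.01,"y": 0.03,"z": 0.03,"rx": 0,"ry": 0,"rz": 0,"hand": 0.055},
  {"x": -0.02,"y": 0.05,"z": 0,"rx": 0,"ry": 0,"rz": 0,"hand": 0.055},
])

```text
time: 30.65
tool_pos: [0.4922, -0.0453, 0.1757]
ee_rot: [-1.577, 0.0, 1.437]
wrist_force: [0.8, 0.1, 0.3]
width: 0.0548
```

Request:
play_rows([
  {"x": -0.02,"y": 0.05,"z": 0,"rx": 0,"ry": 0,"rz": 0,"hand": 0.055},
  {"x": -0.02,"y": 0.05,"z": 0,"rx": 0,"ry": 0,"rz": 0,"hand": 0.055},
  {"x": -0.02,"y": 0.05,"z": 0,"rx": 0,"ry": 0,"rz": 0,"hand": 0.055},
  {"x": 0,"y": 0,"z": 0,"rx": 0,"ry": 0,"rz": 0,"hand": 0.055},
  {"x": 0,"y": 0,"z": 0,"rx": 0,"ry": 0,"rz": 0,"hand": 0.055},
])

```text
time: 31.28
tool_pos: [0.4304, 0.1048, 0.1725]
ee_rot: [-1.571, 0.001, 1.441]
wrist_force: [0.4, -0.1, 0.4]
width: 0.0551
```

```bash
python3 -c "
from chk import *
chk('t6',[(353,190,380,270),(380,190,407,270),(408,190,435,270),(436,190,465,270)])
snap('scene','s6')
s=load('t6');P=cloud(s)
for u,v in((368,218),(394,222),(421,226),(449,230)):
  print(np.percentile(P[v-6:v+7,u-4:u+8,2],90))
"
```

```text
((520.4866333007812, -125.40331268310547), (37.8785285949707, 101.951904296875), 84.50786590576172)
((509.4377136230469, -204.92874145507812), (38.19409942626953, 131.59033203125), 82.84576416015625)
((499.03460693359375, -283.3905029296875), (37.76578903198242, 160.02813720703125), 82.79068756103516)
((489.3862609863281, -362.396484375), (37.29313659667969, 191.50428771972656), 83.08789825439453)
0.06844118314991654
0.0690398581702788
0.0685548918326615
0.06846550108755822
```

View pics/t6.png

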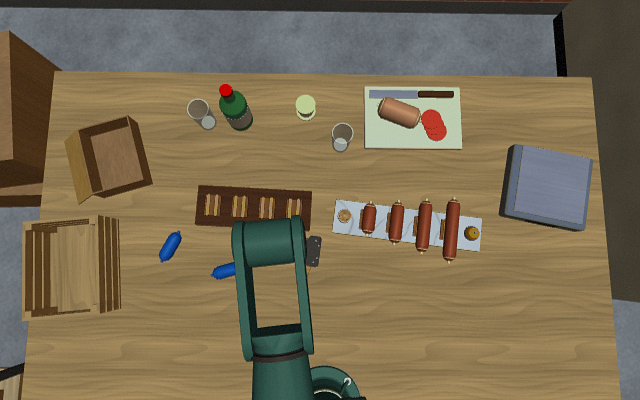

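View pics/s6.png

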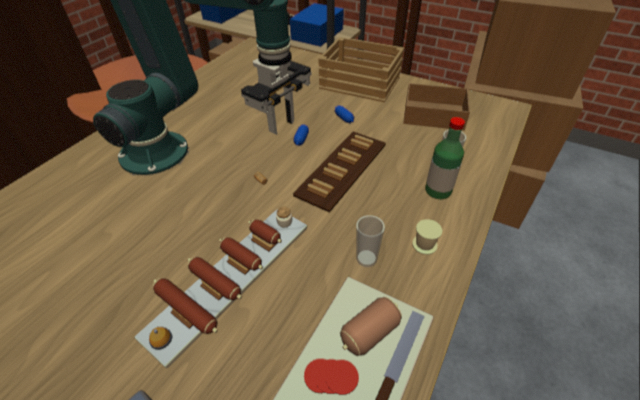

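All four are seated in order, from the longest by the bell at (472,233) in the top view to the shortest by the cork pot. Their tops are at 68–69 mm, as a seated sausage should be. The glass at (369,240) in the scene view still stands.

```bash
python3 -c "
from h import *
print(workorder.close_job())"
```

```text
the job is handed in; nothing more can be done
None
```

All four sausages are on the marble rack, in order from the longest next to the bell to the shortest next to the cork pot. I released them all and handed the job in at about 31 s on the robot's clock.

In the last pictures:
- **Position:** each sausage centre is within about 1 mm of its cradle's measured middle.
- **Alignment:** three lie along the dowels within about 1°. The shortest read 1–2° off, which is within the noise of that measurement.
- **Seating:** the tops are at 68–69 mm, as expected for a sausage resting on both dowels (68 mm).
- **Surroundings:** both glasses still stand where they were, and the gripper is clear of everything.

No check failed. One early script gave wrong x values for the sausages, so I used the string-knot positions instead. My first two move calls were refused for missing keys and moved nothing.

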